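Click the batch dial round to its red tooth

ROBOT

A 7-joint arm with a two-finger parallel gripper is mounted at the origin on the work surface; the furniture and walls round the work are solid. World frame = base frame: x ahead of the robot, y to its left, z up, the work surface at z = 0. Lengths are in mm, angles in rad, forces in N, time in s.
With the tool pointing down it reaches from about 425 to 1025 mm from the base axis. Payload 9.4 kg.
Tool frame: the origin (TCP) lies on the front face of the gripper's body, between the roots of the fingers; the fingertips stand 84 mm ahead of it and the grasp point (between the pads) lies 65 mm ahead of it (grasp_offset is the distance from the TCP to the grasp point, in mm); z points along the fingers, y is the direction in which the jaws open and shut (so a half turn about z gives the same grasp; the last joint's range is limited). The gripper opens to 93 mm and grips with 3 to 60 N. Pads are 15 mm wide; open, the fingers measure 128 mm over their backs; the gripper's body (75 mm by 188 mm) begins 65 mm behind the grasp point.
Start: joints at [-1.308, 0.599, -0.003, 1.599, 0.002, 0.943, -0.08], TCP at [241.642, 683.545, 302.718] pointing down, gripper open.
Joint ranges: [-2.57, 2.57], [-0.35, 1.97], [-1.29, 1.29], [0.11, 2.56], [-1.05, 4.19], [0.11, 1.86], [-2.63, 2.63]. Speed limits (rad/s): [2.22, 2.22, 3.01, 3.01, 3.14, 3.14, 3.14].

INTERFACE

Orientations are given as a unit quaternion [x, y, z, w].
In Python, from station import get_state, snapshot, job_done, spot_in, tip_of, grasp_offset gives the robot as it stands. The module is installed in compiled form; this text tells all that it offers.
- The arm moves only by the tool drive_tool, never from a script. Its argument "increments" is a list of rows, each an object of numbers: "tx", "ty", "tz": the shift along the tool's x, y, z in units of 50 mm (1.0 is 50 mm); "twist": the turn about the tool's z in units of 10 degrees (1.0 is 10 degrees); "jaw": the finger opening in mm, from 0 to 93. A call has exactly 10 rows; each row shifts and turns the commanded pose from where the row before left it, along the tool's axes as they then stand; what a row does not reach is not made up. A row lasts 1/8 s, in which the tool goes at most 62.5 mm and 10.7 degrees, less where a joint would pass 70% of its speed; a pose out of reach is approached as far as the arm can. A call is refused whole if a number of a shift passes 1 or a number of a turn 1, either way. A call with a gripper value outside its range is refused whole. The fingers move at their own pace and stop on an object; "squeeze" is the grip in N (left out, the last holds). Time passes only in rows, so rows that do not move let the fingers close, or fill a call up. It gives the time, the measured TCP pose, the force and the opening at its end, in the units of the state.
- get_state(): the state, without advancing time (a new reading comes with each control period).
- snapshot(name): name is "scene" or "top"; returns a dict with "frame" (384x512x3 uint8, red, green, blue), "z_map" (384x512 float32, mm along the optical axis (not along the pixel's ray), 0 where there is no reading), "K" (3x3 intrinsics, pixels), "pose" (4x4, takes a point from camera to world coordinates). Camera axes: x right, y down, z forward; pixel columns grow to the right and rows downward; lengths in mm; the calibration is good to about 2 mm. A picture is of the moment at which its call begins.
- job_done(): hands the job in, once; it reports no verdict.
Trained networks look in a picture, given as the dict that the camera call returned (one of the last four; its "shot" number tells which), for a name from the list of things; names that differ only in an ending like _2 or _b are one class to them, and where a whole thing is asked for, a point or a joint stands for the part that bears it (a point fixed in the world has none). Each returns a list of dicts, best first, with "score" (0 to 1); they miss things now and then, are a little off and sometimes report something else, mostly with a low value. They report only what shows in the picture. A call takes as long as a camera call.
- spot_in(picture, query): "location" ([x, y, z] in mm, in world coordinates, good to about 4 mm: the middle of the surface that is visible of it).
- tip_of(picture, query): "location" ([x, y, z] in mm, in world coordinates, good to about 4 mm: a listed point, or the origin of a listed thing).
The state is a dict: "clock": time; "joint_pos": joint angles; "qvel": joint speeds; "tau": joint torques, N m; "tool_pos": TCP position; "eef_rot": TCP orientation; "wrist_force": force on the tool from outside, world axes, zero at the start; "torque": the same for the moment, N m; "width": finger opening in mm.
Only numpy, scipy, OpenCV 4.12 (cv2) and the standard library are available. Lean on these libraries where they do the work, as an engineer would, in place of code of your own. Each camera call takes 0.05 s, during which the arm holds its last target. There are 200 camera calls.

TASK

Set the batch dial for the new batch: with a fingertip, flick the toothed edge of its black wheel in the direction of its arrow (clockwise seen from above), one click at a time and letting the wheel settle in each click, until the red tooth has clicked in at the yellow pointer; do not let it click past. Flick gently, leave the dial standing where it is, never lifting it, and do not disturb the other things on the table.

Things in the scene. Friction and masses are not known exactly. Their poses are not given: they have to be found in the camera images.
- dial: Batch dial: dark round cast base (116 mm across, 20 mm high, about 2.5 kg, standing loose on the table) under a level black eight-toothed wheel on a vertical axle. Origin: on the axle at the base's underside (table height); z up; +x towards the yellow pointer. When the wheel is settled in a click, one tooth always stands at the dial's +x (the pointer), the others every 45 degrees from it.
- wheel_hub (a point): Centre of the wheel's upper face, on the axle, 59 mm above the table. Wheel: hub radius 35 mm; eight teeth 10 to 12 mm wide with rounded ends reach out to 56 mm radius; underside 42 mm above the table. Gaps between teeth: 21 mm deep, about 28 mm wide at 50 mm radius, 22 mm of free height under the teeth. The edge is open all round except at the pointer.
- wheel (a joint): Turn of the wheel, rad; grows clockwise seen from above, the way of its white arrow. 0 = red tooth clicked in at the pointer; it starts 2, 3 or 4 clicks before (-1.57, -2.36 or -3.14). A click is 0.785 rad: a spring pawl holds each click; a tooth pushed past half way snaps on to the next click and does not coast further, pushed less it falls back. About 1 N at a tooth's end turns it.
- red_tooth (a point): Red-marked tooth of the wheel (the other seven have white dots): point on its upper face, 50 mm from the axle, 58 mm above the table.
- pointer_tip (a point): Tip of the yellow pointer, 67 mm above the table, 55 mm from the axle on the dial's +x side; it sits on a dark pylon 24 mm wide, 60 to 82 mm from the axle, 70 mm high in all.
- stamp: Bystander: red, grey and black hand stamp, 26x45x74 mm, standing; origin at the centre of its underside.
- roll: Bystander: roll of stickers lying flat, 81 mm across, 30 mm high; origin at the centre of its underside.

How it is judged (in metres and radians):
On the way:
1. the wheel has settled in the last click before the pointer (value of joint wheel between -0.92 and -0.65 rad and velocity of joint wheel between -0.2 and 0.2 rad/s), for 0.2 s.
At the end, for the whole second after the job is handed in: The red tooth rests in its click at the pointer (wheel within 0.12 rad of 0, still), reached clockwise with a settled pause in the click before it; the dial stands upright within 30 mm of where it stood (value of joint wheel between -0.12 and 0.12 rad and velocity of joint wheel between -0.1 and 0.1 rad/s and horizontal distance between red_tooth and pointer_tip below 0.012 m and distance of dial from where it was at the start of the episode below 0.03 m and angle between dial's own z axis and vertical below 0.05 rad and linear speed of dial below 0.02 m/s); the robot touches nothing.
It fails at once if the wheel is turned past the pointer into the next click (value of joint wheel above 0.45 rad).
It fails at once if the wheel is turned backwards, away from the pointer (value of joint wheel below -3.6 rad).
It fails at once if the wheel is struck or squeezed hard (over 40 N) (contact force between the fingers and wheel above 40 N).
It fails at once if the dial is lifted, tipped or shoved away (height (world z) of dial above 0.008 m or angle between dial's own z axis and vertical above 0.12 rad or distance of dial from where it was at the start of the episode above 0.03 m).
It fails at once if a bystander is moved or knocked over (distance of any of stamp, roll from where it was at the start of the episode above 0.02 m or angle between stamp's own z axis and vertical above 0.3 rad).
It also fails if it takes over 56 s, if anything falls off the work surface, if the arm or the gripper's body presses on something with over 40 N, if the wrist force passes 120 N, or if a joint passes its speed limit or range.

## Working session

There is one attempt and no reset: what is moved stays moved. The work goes in short steps, Python scripts to look and compute and a tool call to move; the robot and the scene stay as the last step left them, time stands still between calls to the robot, and variables do not carry over. Pictures are saved under pics/ and viewed, about 8 in all and at most 12, crops included, and the job is handed in when it is done.

Besides the shell and the picture viewer there is one more tool, called after "Request:" as name([rows], argument=value, ...), one row to a line, values as JSON. drive_tool: Moves the arm, as the interface text tells. Its arguments: {"type":"object","properties":{"increments":{"type":"array"},"squeeze":{"type":"number"}},"required":["increments"]}

```bash
mkdir -p pics; cat > h.py <<'E'
from station import *
import numpy as np, cv2
def look(names=('scene','top'),qs=('dial','wheel_hub','red_tooth','pointer_tip','stamp','roll')):
    P={}
    for n in names:
        p=snapshot(n);P[n]=p
        for q in qs:
            r=tip_of(p,q)
            print(n,q,[(np.round(d['location']).tolist(),round(d['score'],2)) for d in r[:2]])
    return P
def save(p,f,c=None,s=1):
    im=cv2.cvtColor(p['frame'],cv2.COLOR_RGB2BGR)
    if c: im=im[c[1]:c[3],c[0]:c[2]]
    cv2.imwrite('pics/'+f,cv2.resize(im,None,fx=s,fy=s,interpolation=cv2.INTER_CUBIC))
def px(p,w):
    c=np.linalg.inv(p['pose'])@np.r_[w,1]; u=p['K']@c[:3]; return (u[:2]/u[2]).round()
E
python3 - <<'E'
from h import *
s=get_state();print(s['clock'],s['tool_pos'],s['eef_rot'],s['width'],s['wrist_force'],grasp_offset)
P=look()
im=np.hstack([cv2.cvtColor(P[n]['frame'],cv2.COLOR_RGB2BGR) for n in P])
cv2.imwrite('pics/a.png',cv2.resize(im,(800,300),interpolation=cv2.INTER_AREA))
save(P['top'],'top.png',s=1.5);save(P['scene'],'scene.png',s=1.5)
E
```

```text
0.0 [241.53049086 683.21045163 301.841901  ] [ 1.69037109e-01  9.85609364e-01 -7.97250009e-04 -5.05320276e-05] 93.00392595066086 [ 0.33584546 -0.39255591 -0.08105815] 65.3
scene dial [([552.0, 133.0, 3.0], 0.95)]
scene wheel_hub [([552.0, 131.0, 60.0], 0.85)]
scene red_tooth [([523.0, 168.0, 61.0], 0.81), ([509.0, -267.0, -2.0], 0.2)]
scene pointer_tip [([595.0, 100.0, 70.0], 0.72)]
scene stamp [([719.0, 100.0, 4.0], 0.72), ([522.0, 168.0, 63.0], 0.41)]
scene roll [([510.0, -268.0, -0.0], 0.63)]
top dial [([549.0, 133.0, -1.0], 0.79)]
top wheel_hub [([552.0, 132.0, 57.0], 0.91)]
top red_tooth [([519.0, 170.0, 56.0], 0.66)]
top pointer_tip [([598.0, 96.0, 66.0], 0.85)]
top stamp [([714.0, 106.0, 2.0], 0.79)]
top roll [([510.0, -268.0, 1.0], 0.73), ([521.0, 166.0, 55.0], 0.31)]
```

View pics/top.png

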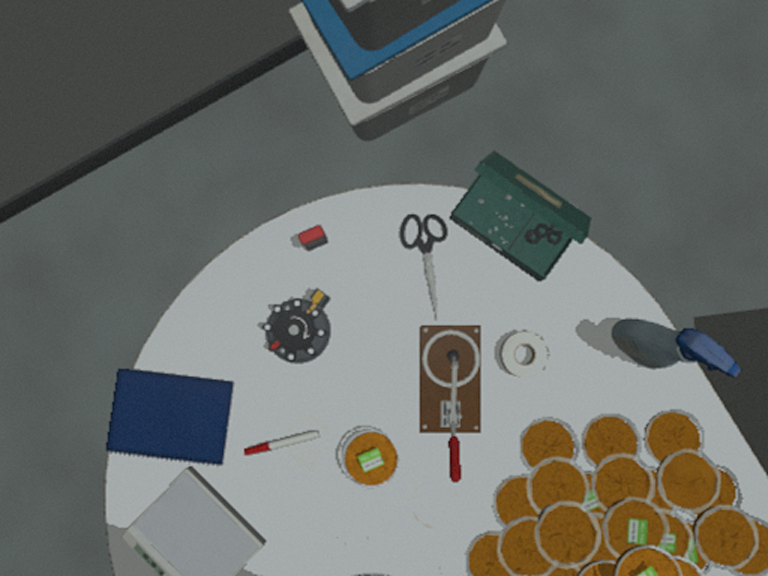

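View pics/scene.png

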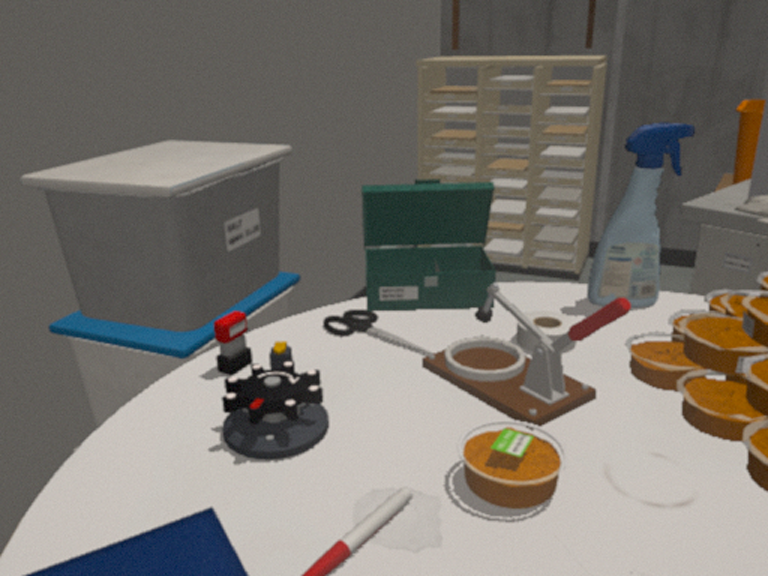

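The dial is at the left, around (297,330) in the 1.5x top view. Its red tooth is lower-left at (275,346) and the pointer upper-right at (318,300). I'll refine the hub and angles from pixels.

```bash
cat >> h.py <<'E'
def plane(p,uv,z):
    K,T=p['K'],p['pose']; r=T[:3,:3]@np.linalg.inv(K)@np.r_[uv,1]; o=T[:3,3]
    return (o+r*(z-o[2])/r[2])[:2]
def wheel(p,hub=None,verbose=1):
    f=p['frame'].astype(int); R,G,B=f[...,0],f[...,1],f[...,2]
    c=px(p,np.array([552,132,58])); yy,xx=np.mgrid[:384,:512]; near=np.hypot(xx-c[0],yy-c[1])<30
    out={}
    for n,m,z in(('red',(R>1.8*G)&(R>70),58),('yel',(R>1.6*B)&(G>1.4*B)&(R>100),68),('white',(f.min(2)>130),58)):
        k,l,s,ce=cv2.connectedComponentsWithStats((m&near).astype(np.uint8))
        out[n]=[(plane(p,ce[i],z).round(1),int(s[i,4])) for i in range(1,k)]
        for w,a in out[n]:
            d=w-(np.array([552,132]) if hub is None else hub)
            if np.hypot(*d)<75 and verbose: print(n,w,a,'r',np.hypot(*d).round(1),'ang',np.degrees(np.arctan2(d[1],d[0])).round(1))
    return out
E
python3 - <<'E'
from h import *
p=snapshot('top');wheel(p)
save(p,'t2.png',(160,180,240,260),7)
E
```

```text
red [526.5 165.6] 25 r 42.2 ang 127.2
yel [601.1  95.3] 59 r 61.3 ang -36.8
white [546.3 141. ] 1136 r 10.7 ang 122.3
white [598.7 127.3] 8 r 46.9 ang -5.7
white [588.5 161.7] 9 r 47.1 ang 39.1
white [590.7 145.2] 1 r 40.9 ang 18.8
white [582.6  96.4] 7 r 46.9 ang -49.3
white [572.4 125.5] 2 r 21.4 ang -17.7
white [567.1 116.4] 3 r 21.7 ang -45.9
white [557.4 179.1] 8 r 47.4 ang 83.5
white [553.  133.8] 22 r 2.1 ang 60.9
white [559.3 111.1] 1 r 22.1 ang -70.7
white [547.9  86.5] 11 r 45.7 ang -95.1
white [542.8 112.1] 5 r 21.9 ang -114.8
white [516.9 152.4] 2 r 40.6 ang 149.8
white [516.1 103.1] 7 r 46.1 ang -141.2
white [506.3 137.8] 10 r 46.1 ang 172.8
```

View pics/t2.png

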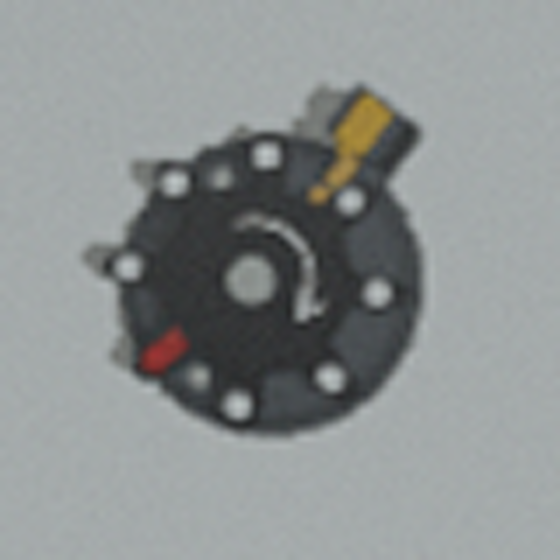

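The top view shows the teeth at -6°+45k and the pointer at about -38°, so they disagree by some 13°. I'll check that in the scene view before moving.

```bash
python3 - <<'E'
from h import *
p=snapshot('scene');save(p,'s2.png',(140,215,230,310),6)
q=snapshot('top')
for n,p in(('scene',p),('top',q)):
    print(n,p['pose'][:3,3].round())
    Z=p['z_map'];v,u=np.nonzero(Z>0);z=Z[v,u]
    W=(p['pose']@np.c_[(np.linalg.inv(p['K'])@np.c_[u,v,np.ones_like(u)].T).T*z[:,None],np.ones_like(z)].T).T[:,:3]
    d=W[:,:2]-[552.5,132.5];r=np.hypot(*d.T)
    for a,b,m in(('pylon',0,(r>58)&(r<88)&(W[:,2]>30)),('base',0,(r<62)&(W[:,2]>12)&(W[:,2]<26)),('whl',0,(r<60)&(W[:,2]>50)&(W[:,2]<64))):
        w=W[m]
        if len(w): mm=w.mean(0);print(a,len(w),mm.round(1),w.min(0).round(),w.max(0).round(),np.degrees(np.arctan2(mm[1]-132.5,mm[0]-552.5)).round(1))
E
```

```text
scene [-22. 412. 410.]
pylon 205 [602.6  93.4  61.9] [494.  75.  45.] [619. 139.  72.] -38.0
base 1485 [528.3 144.   18.5] [493.  76.  12.] [596. 190.  26.] 154.6
whl 1526 [544.  135.6  58.3] [494.  76.  50.] [606. 188.  64.] 159.7
top [ 512.  -55. 1323.]
pylon 93 [607.5  87.8  65.1] [595.  75.  31.] [621. 103.  76.] -39.1
base 540 [548.8 124.7  18.1] [497.  74.  12.] [607. 187.  26.] -115.4
whl 802 [551.2 130.7  59. ] [497.  77.  50.] [606. 187.  64.] -125.6
```

View pics/s2.png

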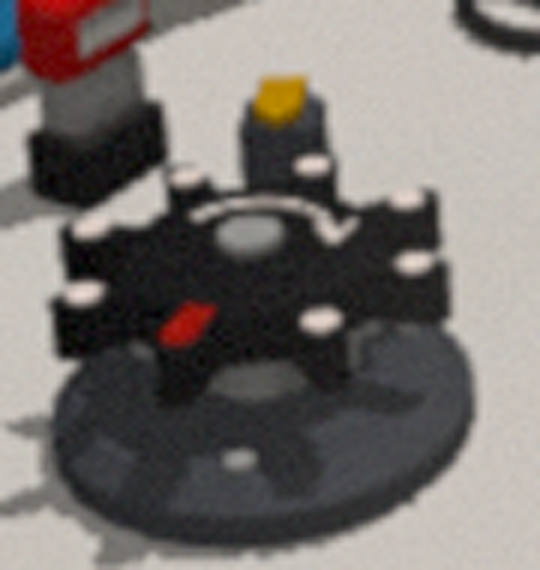

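Request:
drive_tool([
  {"tx": -0.65,"ty": -0.42,"jaw": 0},
  {"tx": -0.65,"ty": -0.42,"jaw": 0},
  {"tx": -0.65,"ty": -0.42,"jaw": 0},
  {"tx": -0.65,"ty": -0.42,"jaw": 0},
  {"tx": -0.65,"ty": -0.42,"jaw": 0},
  {"tx": -0.65,"ty": -0.42,"jaw": 0},
  {"tx": -0.65,"ty": -0.42,"jaw": 0},
  {"tx": -0.65,"ty": -0.42,"jaw": 0},
  {"tx": -0.65,"ty": -0.42,"jaw": 0},
  {"tx": -0.65,"ty": -0.42,"jaw": 0},
])

```text
validation failed for argument at $.in...
```

```bash
cat >> h.py <<'E'
HUB=np.array([552.5,132.5])
def rel(al=51.5,rad=100,lat=20,z=126):
    "remaining move in current tool axes to the point (rad,lat) about the hub"
    from scipy.spatial.transform import Rotation as Ro
    s=get_state();R=Ro.from_quat(s['eef_rot']).as_matrix();a=np.radians(al)
    t=np.r_[HUB+rad*np.array([np.cos(a),np.sin(a)])+lat*np.array([-np.sin(a),np.cos(a)]),z]
    h=np.degrees(np.arctan2(R[1,1],R[0,1]))
    print('t',round(s['clock'],2),'pos',s['tool_pos'].round(1) if hasattr(s['tool_pos'],'round') else s['tool_pos'],'F',np.round(s['wrist_force'],1),'w',round(s['width'],1))
    print('units',(R.T@(t-np.array(s['tool_pos']))/50).round(3),'twist',round((h-al)/10,3),'tilt z',R[:,2].round(4))
E
python3 - <<'E'
from h import *
rel(z=302);p=snapshot('top');wheel(p,HUB)
E
```

```text
t 0.85 pos [241.6 683.6 302.8] F [-0.3 -0.  -0.4] w 93.0
units [-9.809 -6.298  0.015] twist 1.903 tilt z [ 1.e-04  1.e-04 -1.e+00]
red [526.5 165.6] 25 r 42.1 ang 128.1
yel [601.5  95. ] 58 r 61.7 ang -37.4
white [546.2 140.9] 1137 r 10.5 ang 126.9
white [598.7 127.3] 8 r 46.5 ang -6.4
white [588.5 161.1] 8 r 46.0 ang 38.5
white [590.7 145.2] 1 r 40.3 ang 18.4
white [582.6  96.4] 7 r 47.0 ang -50.2
white [572.4 125.5] 2 r 21.1 ang -19.4
white [567.1 116.4] 3 r 21.7 ang -47.8
white [557.4 179.1] 8 r 46.9 ang 84.0
white [553.3 133.7] 21 r 1.4 ang 56.3
white [559.3 111.1] 1 r 22.5 ang -72.4
white [543.8 112.3] 6 r 22.0 ang -113.3
white [548.1  86.9] 10 r 45.8 ang -95.5
white [516.9 152.4] 2 r 40.8 ang 150.8
white [516.1 103.1] 7 r 46.8 ang -141.1
white [506.2 138.1] 11 r 46.6 ang 173.1
```

Request:
drive_tool([
  {"tx": -0.65,"ty": -0.42,"tz": 0,"twist": 0,"jaw": 0},
  {"tx": -0.65,"ty": -0.42,"tz": 0,"twist": 0,"jaw": 0},
  {"tx": -0.65,"ty": -0.42,"tz": 0,"twist": 0,"jaw": 0},
  {"tx": -0.65,"ty": -0.42,"tz": 0,"twist": 0,"jaw": 0},
  {"tx": -0.65,"ty": -0.42,"tz": 0,"twist": 0,"jaw": 0},
  {"tx": -0.65,"ty": -0.42,"tz": 0,"twist": 0,"jaw": 0},
  {"tx": -0.65,"ty": -0.42,"tz": 0,"twist": 0,"jaw": 0},
  {"tx": -0.65,"ty": -0.42,"tz": 0,"twist": 0,"jaw": 0},
  {"tx": -0.65,"ty": -0.42,"tz": 0,"twist": 0,"jaw": 0},
  {"tx": -0.65,"ty": -0.42,"tz": 0,"twist": 0,"jaw": 0},
], squeeze=10)

```text
clock: 2.15
tool_pos: [478.8, 376.2, 302.9]
eef_rot: [0.169, 0.986, 0.0, 0.0]
wrist_force: [0.6, -0.0, -0.1]
width: 1.0
```

```bash
python3 - <<'E'
from h import *
rel(z=302)
E
```

```text
t 2.15 pos [478.8 376.2 302.9] F [ 0.6 -0.  -0.1] w 1.0
units [-3.288 -2.084  0.019] twist 1.903 tilt z [ 4.e-04  3.e-04 -1.e+00]
```

Request:
drive_tool([
  {"tx": -0.47,"ty": -0.3,"tz": 0,"twist": 0,"jaw": 0},
  {"tx": -0.47,"ty": -0.3,"tz": 0,"twist": 0,"jaw": 0},
  {"tx": -0.47,"ty": -0.3,"tz": 0,"twist": 0,"jaw": 0},
  {"tx": -0.47,"ty": -0.3,"tz": 0,"twist": 0,"jaw": 0},
  {"tx": -0.47,"ty": -0.3,"tz": 0,"twist": 0,"jaw": 0},
  {"tx": -0.47,"ty": -0.3,"tz": 0,"twist": 0,"jaw": 0},
  {"tx": -0.47,"ty": -0.28,"tz": 0,"twist": 0,"jaw": 0},
  {"tx": 0,"ty": 0,"tz": 0,"twist": 0.95,"jaw": 0},
  {"tx": 0,"ty": 0,"tz": 0,"twist": 0.95,"jaw": 0},
  {"tx": 0,"ty": 0,"tz": 0,"twist": 0,"jaw": 0},
])

```text
clock: 3.4
tool_pos: [598.5, 224.5, 302.8]
eef_rot: [0.329, 0.944, -0.0, 0.0]
wrist_force: [-0.7, 0.5, -0.6]
width: 0.6
```

```bash
python3 - <<'E'
from h import *
rel(z=126,lat=10)
E
```

```text
t 3.4 pos [598.5 224.5 302.8] F [-0.7  0.5 -0.6] w 0.6
units [-0.225 -0.013  3.535] twist 0.01 tilt z [ 2.e-04 -2.e-04 -1.e+00]
```

Request:
drive_tool([
  {"tx": -0.22,"ty": 0,"tz": 0.45,"twist": 0,"jaw": 0},
  {"tx": 0,"ty": 0,"tz": 0.45,"twist": 0,"jaw": 0},
  {"tx": 0,"ty": 0,"tz": 0.45,"twist": 0,"jaw": 0},
  {"tx": 0,"ty": 0,"tz": 0.45,"twist": 0,"jaw": 0},
  {"tx": 0,"ty": 0,"tz": 0.45,"twist": 0,"jaw": 0},
  {"tx": 0,"ty": 0,"tz": 0.45,"twist": 0,"jaw": 0},
  {"tx": 0,"ty": 0,"tz": 0.45,"twist": 0,"jaw": 0},
  {"tx": 0,"ty": 0,"tz": 0.38,"twist": 0,"jaw": 0},
  {"tx": 0,"ty": 0,"tz": 0,"twist": 0,"jaw": 0},
  {"tx": 0,"ty": 0,"tz": 0,"twist": 0,"jaw": 0},
])

```text
clock: 4.65
tool_pos: [607.4, 217.6, 126.8]
eef_rot: [0.329, 0.944, 0.0, 0.0]
wrist_force: [-0.3, 0.8, 0.2]
width: 0.3
```

```bash
python3 - <<'E'
from h import *
rel(z=126,lat=10,rad=61)
p=snapshot('scene');save(p,'s3.png',(110,150,310,310),4)
E
```

```text
t 4.65 pos [607.4 217.6 126.8] F [-0.3  0.8  0.2] w 0.3
units [ 0.001 -0.796  0.015] twist 0.008 tilt z [ 6.e-04  3.e-04 -1.e+00]
```

View pics/s3.png

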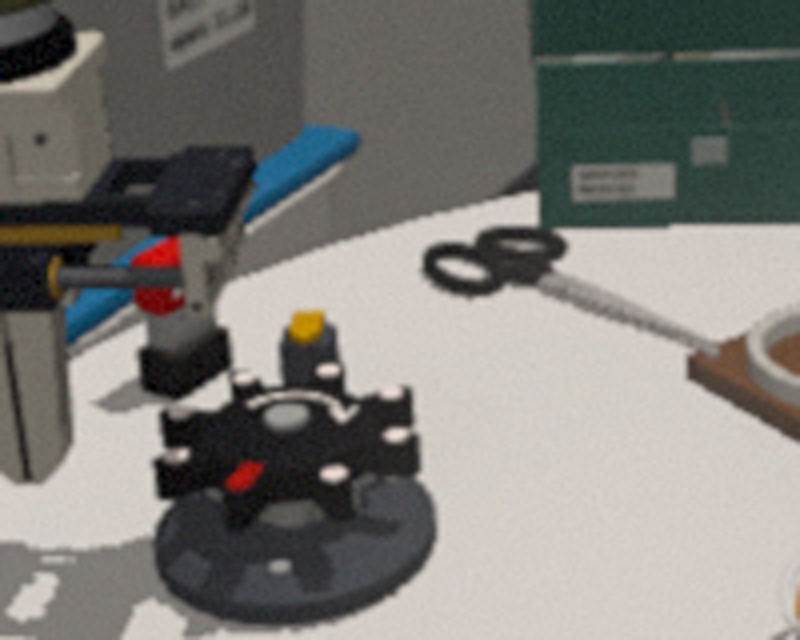

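The finger stands just outside the wheel at (30,470), clear of everything. Next I enter the gap and make the first flick.

Request:
drive_tool([
  {"tx": 0,"ty": -0.4,"tz": 0,"twist": 0,"jaw": 0},
  {"tx": 0,"ty": -0.4,"tz": 0,"twist": 0,"jaw": 0},
  {"tx": -0.1,"ty": 0,"tz": 0,"twist": 0,"jaw": 0},
  {"tx": -0.1,"ty": 0,"tz": 0,"twist": 0,"jaw": 0},
  {"tx": -0.1,"ty": 0,"tz": 0,"twist": 0,"jaw": 0},
  {"tx": -0.1,"ty": 0,"tz": 0,"twist": 0,"jaw": 0},
  {"tx": -0.1,"ty": 0,"tz": 0,"twist": 0,"jaw": 0},
  {"tx": -0.1,"ty": 0,"tz": 0,"twist": 0,"jaw": 0},
  {"tx": 0,"ty": 0,"tz": 0,"twist": 0,"jaw": 0},
  {"tx": 0,"ty": 0,"tz": 0,"twist": 0,"jaw": 0},
])

```text
clock: 5.95
tool_pos: [605.7, 167.5, 126.2]
eef_rot: [0.329, 0.944, 0.0, -0.0]
wrist_force: [0.5, -0.3, -0.1]
width: 0.6
```

```bash
python3 - <<'E'
from h import *
rel(z=126,lat=-20,rad=61)
p=snapshot('scene');save(p,'s4.png',(110,170,250,310),4)
p=snapshot('top');wheel(p,HUB)
E
```

```text
t 5.95 pos [605.7 167.5 126.2] F [ 0.5 -0.3 -0.1] w 0.6
units [-0.004  0.009  0.004] twist 0.003 tilt z [-0.  0. -1.]
red [545.6 174.6] 25 r 42.7 ang 99.3
yel [606.3  92.5] 42 r 67.0 ang -36.6
white [613.6 152.8] 46 r 64.4 ang 18.4
white [619.9 123.5] 65 r 68.0 ang -7.6
white [516.  118.7] 679 r 39.0 ang -159.3
white [561.1 187.2] 21 r 55.4 ang 81.1
white [560.5  86.5] 12 r 46.7 ang -80.1
white [545.4  84.2] 3 r 48.8 ang -98.4
white [530.9 117.5] 2 r 26.3 ang -145.2
white [525.9  94.5] 9 r 46.4 ang -125.0
white [514.8 159.8] 9 r 46.5 ang 144.1
white [506.5 125.1] 12 r 46.6 ang -170.9
```

View pics/s4.png

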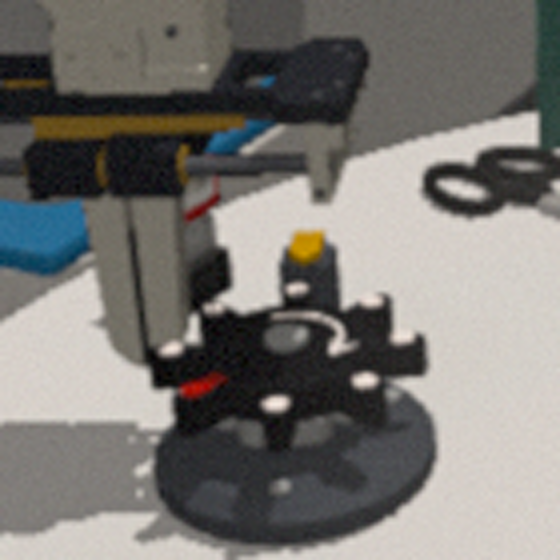

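The red tooth moved from 128° to 99°. The wheel is now settled with a tooth on the pointer axis and three clicks to go. I'll withdraw, re-enter one gap back and repeat.

Request:
drive_tool([
  {"tx": 0,"ty": 0.4,"tz": 0,"twist": 0,"jaw": 0},
  {"tx": 0,"ty": 0.4,"tz": 0,"twist": 0,"jaw": 0},
  {"tx": 0,"ty": 0,"tz": 0,"twist": 0,"jaw": 0},
  {"tx": 0.42,"ty": 0,"tz": 0,"twist": 0,"jaw": 0},
  {"tx": 0.42,"ty": 0,"tz": 0,"twist": 0,"jaw": 0},
  {"tx": 0,"ty": 0,"tz": 0,"twist": 0,"jaw": 0},
  {"tx": 0,"ty": 0,"tz": 0,"twist": 0,"jaw": 0},
  {"tx": 0,"ty": -0.4,"tz": 0,"twist": 0,"jaw": 0},
  {"tx": 0,"ty": -0.4,"tz": 0,"twist": 0,"jaw": 0},
  {"tx": 0,"ty": 0,"tz": 0,"twist": 0,"jaw": 0},
])

```text
clock: 7.3
tool_pos: [572.8, 191.8, 126.4]
eef_rot: [0.331, 0.944, -0.001, 0.0]
wrist_force: [0.6, 0.3, 0.4]
width: 0.4
```

```bash
python3 - <<'E'
from h import *
rel(z=126,lat=22,rad=61)
p=snapshot('top');wheel(p,HUB)
E
```

```text
t 7.3 pos [572.8 191.8 126.4] F [0.6 0.3 0.4] w 0.4
units [0.02  0.038 0.008] twist -0.01 tilt z [-3.e-04 -1.e-03 -1.e+00]
red [546.4 170. ] 9 r 38.0 ang 99.2
yel [606.5  92.3] 41 r 67.3 ang -36.7
white [614.3 147.8] 224 r 63.7 ang 13.9
white [598.8 139.7] 8 r 46.9 ang 8.8
white [517.5  98.8] 503 r 48.6 ang -136.1
white [577.2 180.9] 52 r 54.3 ang 63.0
white [590.4 104.8] 8 r 46.9 ang -36.2
white [572.4 124.2] 1 r 21.6 ang -22.6
white [567.1 116.4] 3 r 21.7 ang -47.8
white [559.3 111.1] 1 r 22.5 ang -72.4
white [559.5  86.9] 9 r 46.1 ang -81.3
white [545.4  84.2] 3 r 48.8 ang -98.4
white [530.9 116.2] 3 r 27.1 ang -143.0
white [525.3  95.1] 8 r 46.2 ang -126.0
white [506.5 125.9] 10 r 46.5 ang -171.8
```

Request:
drive_tool([
  {"tx": -0.1,"ty": 0,"tz": 0,"twist": 0,"jaw": 0},
  {"tx": -0.1,"ty": 0,"tz": 0,"twist": 0,"jaw": 0},
  {"tx": -0.1,"ty": 0,"tz": 0,"twist": 0,"jaw": 0},
  {"tx": -0.1,"ty": 0,"tz": 0,"twist": 0,"jaw": 0},
  {"tx": -0.1,"ty": 0,"tz": 0,"twist": 0,"jaw": 0},
  {"tx": -0.1,"ty": 0,"tz": 0,"twist": 0,"jaw": 0},
  {"tx": -0.1,"ty": 0,"tz": 0,"twist": 0,"jaw": 0},
  {"tx": -0.1,"ty": 0,"tz": 0,"twist": 0,"jaw": 0},
  {"tx": 0,"ty": 0,"tz": 0,"twist": 0,"jaw": 0},
  {"tx": 0,"ty": 0,"tz": 0,"twist": 0,"jaw": 0},
])

```text
clock: 8.6
tool_pos: [604.1, 168.8, 126.2]
eef_rot: [0.329, 0.944, -0.0, -0.0]
wrist_force: [0.0, 0.6, 0.7]
width: 0.8
```

Request:
drive_tool([
  {"tx": 0,"ty": 0.4,"tz": 0,"twist": 0,"jaw": 0},
  {"tx": 0,"ty": 0.4,"tz": 0,"twist": 0,"jaw": 0},
  {"tx": 0,"ty": 0,"tz": 0,"twist": 0,"jaw": 0},
  {"tx": 0.4,"ty": 0,"tz": 0,"twist": 0,"jaw": 0},
  {"tx": 0.4,"ty": 0,"tz": 0,"twist": 0,"jaw": 0},
  {"tx": 0,"ty": 0,"tz": 0,"twist": 0,"jaw": 0},
  {"tx": 0,"ty": 0,"tz": 0,"twist": 0,"jaw": 0},
  {"tx": 0,"ty": 0,"tz": 0,"twist": 0,"jaw": 0},
  {"tx": 0,"ty": 0,"tz": 0,"twist": 0,"jaw": 0},
  {"tx": 0,"ty": 0,"tz": 0,"twist": 0,"jaw": 0},
])

```text
clock: 9.85
tool_pos: [598.0, 224.7, 126.2]
eef_rot: [0.33, 0.944, -0.0, 0.0]
wrist_force: [0.3, -0.1, -0.1]
width: 1.0
```

```bash
python3 - <<'E'
from h import *
rel(z=126,lat=22,rad=61)
p=snapshot('top');wheel(p,HUB)
p=snapshot('scene');save(p,'s5.png',(110,170,250,310),4)
E
```

```text
t 9.85 pos [598.  224.7 126.2] F [ 0.3 -0.1 -0.1] w 1.0
units [ 0.004 -0.789  0.004] twist 0.0 tilt z [ 1.e-04 -1.e-04 -1.e+00]
yel [602.9  93.9] 53 r 63.5 ang -37.4
yel [579.5 104.8] 1 r 38.7 ang -45.7
white [612.8 150.4] 248 r 62.9 ang 16.5
white [598.2 144.4] 9 r 47.2 ang 14.6
white [515.  113.7] 630 r 41.9 ang -153.4
white [592.8 109.6] 9 r 46.4 ang -29.6
white [564.5 113.8] 1 r 22.2 ang -57.3
white [564.7  87.4] 8 r 46.7 ang -74.9
white [552.6 133.6] 26 r 1.1 ang 84.8
white [559.3 111.1] 1 r 22.5 ang -72.4
white [546.4 111.1] 1 r 22.3 ang -105.9
white [545.4  84.2] 3 r 48.8 ang -98.4
white [541.2 113.6] 1 r 22.0 ang -120.9
white [531.7 130.2] 10 r 20.9 ang -173.7
white [529.1  92.5] 9 r 46.3 ang -120.3
white [513.  156.2] 8 r 46.1 ang 149.0
white [507.7 121.2] 9 r 46.2 ang -165.8
```

View pics/s5.png

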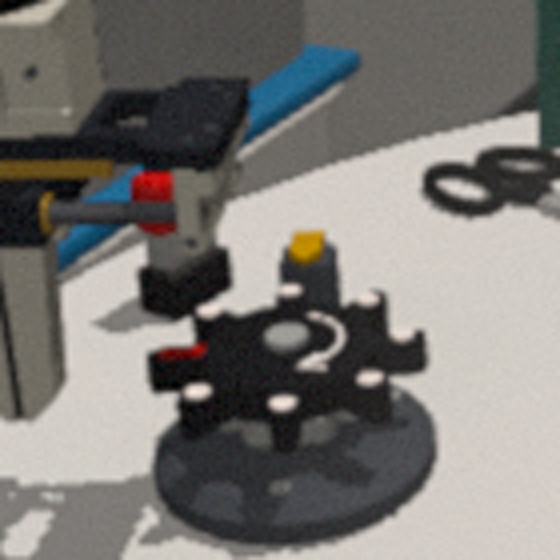

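Request:
drive_tool([
  {"tx": 0.08,"ty": 0,"tz": 0,"twist": 0,"jaw": 0},
  {"tx": 0,"ty": 0.5,"tz": 0,"twist": 0,"jaw": 0},
  {"tx": 0,"ty": 0.5,"tz": 0,"twist": 0,"jaw": 0},
  {"tx": 0,"ty": 0,"tz": 0,"twist": 0,"jaw": 0},
  {"tx": 0,"ty": 0,"tz": 0,"twist": 0,"jaw": 0},
  {"tx": 0,"ty": 0,"tz": 0,"twist": 0,"jaw": 0},
  {"tx": 0,"ty": 0,"tz": 0,"twist": 0,"jaw": 0},
  {"tx": 0,"ty": 0,"tz": 0,"twist": 0,"jaw": 0},
  {"tx": 0,"ty": 0,"tz": 0,"twist": 0,"jaw": 0},
  {"tx": 0,"ty": 0,"tz": 0,"twist": 0,"jaw": 0},
])

```text
clock: 11.2
tool_pos: [625.7, 266.6, 126.2]
eef_rot: [0.329, 0.944, -0.0, 0.0]
wrist_force: [0.3, 0.4, -1.1]
width: 0.6
```

```bash
cat >> h.py <<'E'
from scipy.optimize import least_squares
def phase(show=1):
    "tooth phase about pointer from dots in the top view; plus pointer angle by network, both views"
    p=snapshot('top');o=wheel(p,HUB,0)
    pts=[w for w,a in o['white'] if 4<=a<=14 and 42<np.hypot(*(w-HUB))<51]
    a=np.array([np.degrees(np.arctan2(*(w-HUB)[::-1])) for w in pts])
    ph=np.degrees(np.angle(np.exp(8j*np.radians(a)).mean()))/8
    print('dots',a.round(1),'phase',ph.round(1),'+45k; red',[( w,np.degrees(np.arctan2(*(w-HUB)[::-1])).round(1)) for w,_ in o['red']])
    for n,q in(('top',p),('scene',snapshot('scene'))):
        for k in('pointer_tip','red_tooth','wheel_hub','dial'):
            r=tip_of(q,k)
            if r: d=r[0]['location'][:2]-HUB;print(n,k,np.round(r[0]['location'],1),round(r[0]['score'],2),np.degrees(np.arctan2(d[1],d[0])).round(1))
    return p
E
python3 - <<'E'
from h import *
rel(z=126,lat=26,rad=61)
p=phase()
save(p,'t3.png',(160,180,240,260),7)
E
```

```text
t 11.2 pos [625.7 266.6 126.2] F [ 0.3  0.4 -1.1] w 0.6
units [-0.003 -1.79   0.005] twist 0.003 tilt z [ 0. -0. -1.]
dots [  13.9  -29.2  -74.9  103.8 -120.7  149.  -165.4] phase 14.5 +45k; red [(array([573.8, 168.7]), np.float64(59.5))]
top pointer_tip [596.2  96.5  64.7] 0.77 -39.5
top red_tooth [575.8 175.   56.4] 0.89 61.3
top wheel_hub [551.5 133.9  58.8] 0.73 125.5
top dial [551.2 133.6  -1.2] 0.89 139.8
scene pointer_tip [596.2  99.   69.3] 0.78 -37.5
scene red_tooth [581.9 174.   61.6] 0.89 54.7
scene wheel_hub [553.9 132.5  55.9] 0.93 0.0
scene dial [552.3 132.9   0.6] 0.73 116.6
```

View pics/t3.png

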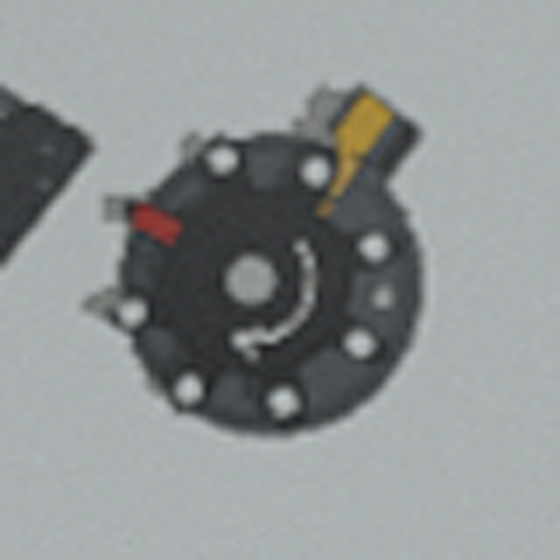

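The dots show the wheel resting about 7° short of the click, with the teeth at 14.5° where the pointer axis needs about 7°. It stays roughly where the finger leaves it, so it seems to be sticking by friction. The yellow pointer block hasn't moved, at (362,125). I'll enter the gap behind and push the tooth gently to the exact click, which also calibrates the push.

Request:
drive_tool([
  {"tx": 0,"ty": -0.5,"tz": 0,"twist": 0,"jaw": 0},
  {"tx": 0,"ty": -0.5,"tz": 0,"twist": 0,"jaw": 0},
  {"tx": 0,"ty": -0.4,"tz": 0,"twist": 0,"jaw": 0},
  {"tx": 0,"ty": -0.4,"tz": 0,"twist": 0,"jaw": 0},
  {"tx": 0,"ty": 0,"tz": 0,"twist": 0,"jaw": 0},
  {"tx": -0.08,"ty": 0,"tz": 0,"twist": 0,"jaw": 0},
  {"tx": -0.08,"ty": 0,"tz": 0,"twist": 0,"jaw": 0},
  {"tx": -0.08,"ty": 0,"tz": 0,"twist": 0,"jaw": 0},
  {"tx": 0,"ty": 0,"tz": 0,"twist": 0,"jaw": 0},
  {"tx": 0,"ty": 0,"tz": 0,"twist": 0,"jaw": 0},
])

```text
clock: 12.95
tool_pos: [579.1, 188.5, 126.2]
eef_rot: [0.329, 0.944, -0.0, 0.0]
wrist_force: [1.1, -0.3, 0.1]
width: 0.5
```

```bash
python3 - <<'E'
from h import *
rel(z=126,lat=14,rad=61)
p=phase()
E
```

```text
t 12.95 pos [579.1 188.5 126.2] F [ 1.1 -0.3  0.1] w 0.5
units [-0.001  0.012  0.003] twist 0.003 tilt z [-1.e-04 -3.e-04 -1.e+00]
dots [   6.   -38.4  -84.3 -129.4 -174.2] phase 5.9 +45k; red []
top pointer_tip [595.8  99.8  67.6] 0.72 -37.1
top red_tooth [582.5 168.   53.8] 0.76 49.8
top wheel_hub [552.7 133.7  59.7] 0.89 80.5
top dial [555.6 130.5   1.3] 0.93 -32.8
scene pointer_tip [598.5 100.2  71.2] 0.83 -35.1
scene red_tooth [588.3 171.9  61.8] 0.66 47.7
scene wheel_hub [549.5 131.1  58.5] 0.86 -155.0
scene dial [555.3 134.5  -1.9] 0.97 35.5
```

Request:
drive_tool([
  {"tx": -0.1,"ty": 0,"tz": 0,"twist": 0,"jaw": 0},
  {"tx": -0.1,"ty": 0,"tz": 0,"twist": 0,"jaw": 0},
  {"tx": -0.1,"ty": 0,"tz": 0,"twist": 0,"jaw": 0},
  {"tx": -0.1,"ty": 0,"tz": 0,"twist": 0,"jaw": 0},
  {"tx": -0.1,"ty": 0,"tz": 0,"twist": 0,"jaw": 0},
  {"tx": -0.1,"ty": 0,"tz": 0,"twist": 0,"jaw": 0},
  {"tx": -0.08,"ty": 0,"tz": 0,"twist": 0,"jaw": 0},
  {"tx": 0,"ty": 0,"tz": 0,"twist": 0,"jaw": 0},
  {"tx": 0,"ty": 0,"tz": 0,"twist": 0,"jaw": 0},
  {"tx": 0,"ty": 0,"tz": 0,"twist": 0,"jaw": 0},
])

```text
clock: 14.7
tool_pos: [605.6, 167.7, 126.3]
eef_rot: [0.329, 0.944, 0.0, -0.0]
wrist_force: [0.8, -0.7, 0.4]
width: 0.3
```

Request:
drive_tool([
  {"tx": 0,"ty": 0.4,"tz": 0,"twist": 0,"jaw": 0},
  {"tx": 0,"ty": 0.4,"tz": 0,"twist": 0,"jaw": 0},
  {"tx": 0,"ty": 0.4,"tz": 0,"twist": 0,"jaw": 0},
  {"tx": 0.46,"ty": 0.4,"tz": 0,"twist": 0,"jaw": 0},
  {"tx": 0.46,"ty": 0,"tz": 0,"twist": 0,"jaw": 0},
  {"tx": 0,"ty": 0,"tz": 0,"twist": 0,"jaw": 0},
  {"tx": 0,"ty": 0,"tz": 0,"twist": 0,"jaw": 0},
  {"tx": 0,"ty": 0,"tz": 0,"twist": 0,"jaw": 0},
  {"tx": 0,"ty": 0,"tz": 0,"twist": 0,"jaw": 0},
  {"tx": 0,"ty": 0,"tz": 0,"twist": 0,"jaw": 0},
])

```text
clock: 15.95
tool_pos: [619.7, 258.3, 126.2]
eef_rot: [0.33, 0.944, -0.0, 0.0]
wrist_force: [0.2, -0.1, 0.5]
width: 0.5
```

```bash
python3 - <<'E'
from h import *
rel(z=126,lat=26,rad=61)
p=phase()
E
```

```text
t 15.95 pos [619.7 258.3 126.2] F [ 0.2 -0.1  0.5] w 0.5
units [ 0.006 -1.586  0.005] twist -0.001 tilt z [ 1.e-04 -1.e-04 -1.e+00]
dots [ -36.2   53.3  -81.3   98.1 -126.   143.  -171.8] phase 8.4 +45k; red [(array([594.1, 138.7]), np.float64(8.5))]
top pointer_tip [599.7  99.7  63.6] 0.65 -34.8
top red_tooth [600.2 136.2  55.8] 0.83 4.4
top wheel_hub [551.5 134.3  56.4] 0.82 119.1
top dial [551.6 134.7  -4. ] 0.91 112.2
scene pointer_tip [595.7 100.3  71. ] 0.56 -36.7
scene red_tooth [603.3 137.7  60.4] 0.78 5.8
scene dial [550.7 133.1   0.8] 0.86 161.6
```

The red tooth has settled one click before the pointer, at 8.4° with the pointer axis at about -37°. Now the last flick, using the same stroke end that landed well the first time and just now.

Request:
drive_tool([
  {"tx": -0.08,"ty": 0,"tz": 0,"twist": 0,"jaw": 0},
  {"tx": 0,"ty": -0.4,"tz": 0,"twist": 0,"jaw": 0},
  {"tx": 0,"ty": -0.4,"tz": 0,"twist": 0,"jaw": 0},
  {"tx": 0,"ty": -0.4,"tz": 0,"twist": 0,"jaw": 0},
  {"tx": 0,"ty": -0.4,"tz": 0,"twist": 0,"jaw": 0},
  {"tx": 0,"ty": 0,"tz": 0,"twist": 0,"jaw": 0},
  {"tx": 0,"ty": 0,"tz": 0,"twist": 0,"jaw": 0},
  {"tx": -0.08,"ty": 0,"tz": 0,"twist": 0,"jaw": 0},
  {"tx": -0.08,"ty": 0,"tz": 0,"twist": 0,"jaw": 0},
  {"tx": 0,"ty": 0,"tz": 0,"twist": 0,"jaw": 0},
])

```text
clock: 17.7
tool_pos: [579.5, 188.9, 126.2]
eef_rot: [0.329, 0.944, 0.0, 0.0]
wrist_force: [-0.8, -0.3, 0.5]
width: 0.7
```

Request:
drive_tool([
  {"tx": -0.1,"ty": 0,"tz": 0,"twist": 0,"jaw": 0},
  {"tx": -0.1,"ty": 0,"tz": 0,"twist": 0,"jaw": 0},
  {"tx": -0.1,"ty": 0,"tz": 0,"twist": 0,"jaw": 0},
  {"tx": -0.1,"ty": 0,"tz": 0,"twist": 0,"jaw": 0},
  {"tx": -0.1,"ty": 0,"tz": 0,"twist": 0,"jaw": 0},
  {"tx": -0.1,"ty": 0,"tz": 0,"twist": 0,"jaw": 0},
  {"tx": -0.08,"ty": 0,"tz": 0,"twist": 0,"jaw": 0},
  {"tx": 0,"ty": 0,"tz": 0,"twist": 0,"jaw": 0},
  {"tx": 0,"ty": 0,"tz": 0,"twist": 0,"jaw": 0},
  {"tx": 0,"ty": 0,"tz": 0,"twist": 0,"jaw": 0},
])

```text
clock: 18.95
tool_pos: [605.6, 167.7, 126.2]
eef_rot: [0.329, 0.944, 0.0, -0.0]
wrist_force: [0.2, -0.2, 0.5]
width: 0.7
```

Request:
drive_tool([
  {"tx": 0,"ty": 0.4,"tz": 0,"twist": 0,"jaw": 0},
  {"tx": 0,"ty": 0.4,"tz": 0,"twist": 0,"jaw": 0},
  {"tx": 0,"ty": 0.4,"tz": 0,"twist": 0,"jaw": 0},
  {"tx": 0.46,"ty": 0.4,"tz": 0,"twist": 0,"jaw": 0},
  {"tx": 0.46,"ty": 0,"tz": 0,"twist": 0,"jaw": 0},
  {"tx": 0,"ty": 0,"tz": 0,"twist": 0,"jaw": 0},
  {"tx": 0,"ty": 0,"tz": 0,"twist": 0,"jaw": 0},
  {"tx": 0,"ty": 0,"tz": 0,"twist": 0,"jaw": 0},
  {"tx": 0,"ty": 0,"tz": 0,"twist": 0,"jaw": 0},
  {"tx": 0,"ty": 0,"tz": 0,"twist": 0,"jaw": 0},
])

```text
clock: 20.2
tool_pos: [619.7, 258.4, 126.3]
eef_rot: [0.33, 0.944, -0.0, 0.0]
wrist_force: [0.4, -0.7, -0.2]
width: 0.3
```

```bash
python3 - <<'E'
from h import *
rel(z=126,lat=26,rad=61)
p=phase()
save(p,'t4.png',(160,180,240,260),7)
E
```

```text
t 20.2 pos [619.7 258.4 126.3] F [ 0.4 -0.7 -0.2] w 0.3
units [ 0.005 -1.587  0.005] twist -0.0 tilt z [ 1.e-04 -1.e-04 -1.e+00]
dots [   8.8   53.3  -81.3   98.1 -126.6  143.  -171.8] phase 8.4 +45k; red [(array([586.6, 107.7]), np.float64(-36.0))]
top pointer_tip [595.2  98.   64.2] 0.55 -38.9
top red_tooth [592.7 100.3  53.7] 0.76 -38.7
top wheel_hub [554.  133.4  60.1] 0.93 31.0
top dial [ 5.510e+02  1.346e+02 -1.000e-01] 0.73 125.5
scene pointer_tip [595.6 103.   68.1] 0.56 -34.4
scene red_tooth [598.1 102.8  64.4] 0.8 -33.1
scene wheel_hub [555.  130.5  58.8] 0.66 -38.7
scene dial [ 5.528e+02  1.316e+02 -5.000e-01] 0.63 -71.6
```

View pics/t4.png

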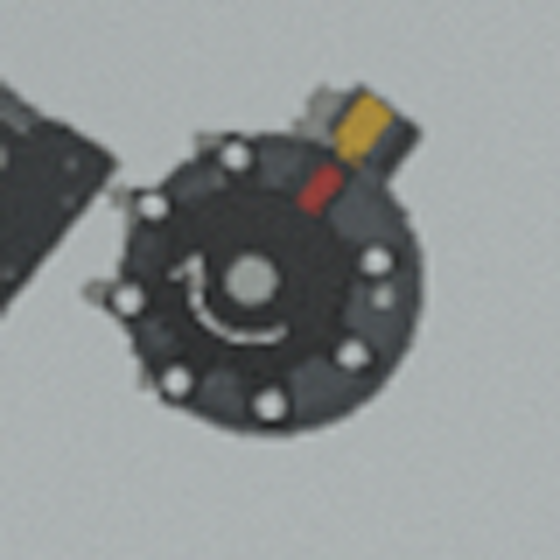

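The red tooth at (320,190) sits against the yellow pointer. Its phase is 8.4°, the same as at the click before, and the gripper is clear on the left.

```bash
python3 - <<'E'
from h import *
for n in('stamp','roll'):
    r=tip_of(snapshot('top'),n);print(n,r and np.round(r[0]['location']))
job_done()
E
```

```text
stamp [716. 105.   2.]
roll [ 508. -266.    1.]
the job is handed in; nothing more can be done
```

The red tooth is now at the yellow pointer, and I handed the job in at about 20 s of the 56 s allowed. I got there with four clockwise fingertip strokes plus one small centring push, withdrawing after each stroke.

**Last checks**
- **Red tooth:** the wheel's dots put it at about -36.6°. The pointer reads about -37 to -38° on average (single readings from -34° to -39°), so they agree within about 2°. The limit is about 7°.
- **Pause before the last click:** the wheel had settled exactly 45° earlier and stood there for over a second.
- **Dial and other things:** the dial, stamp and roll are where they started, within measuring error.
- **Robot:** it touches nothing, and the wrist force read about 1 N after each move.

**What disagreed**
- **Start position:** the wheel seemed to rest about 13° off a click, so "4 clicks before" was the nearest fit, not an exact one.
- **Second stroke:** it ended about 7° short of its click. I centred it with the small push before going on.
- **Pointer tip:** in the top picture it looked closer to the axle (about 40 mm) than the stated 55 mm. I took the pointer's direction from its pylon, the yellow pixels and the networks instead.

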